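# Pack the spectrometer's transfer carriage, using its sprung parking stand

## Robot

A 7-joint arm with a two-finger parallel gripper is mounted at the origin on a cart in front of the work surface, level with it; the furniture and walls round the work are solid. World frame = base frame: x ahead of the robot, y to its left, z up, the work surface at z = 0. Lengths are in m, angles in rad, forces in N, time in s.
With the tool pointing down it reaches from about 0.35 to 0.9 m from the base axis. Payload 8.1 kg.
Tool frame: the origin (TCP) lies midway between the tips of the shut fingers; the grasp point (between the pads) lies 19 mm behind it (ctrl.grip_depth is the distance from the TCP to the grasp point, in m); z points along the fingers, y is the line along which they close (so a half turn about z gives the same grasp; the last joint's range is limited). The gripper opens to 85 mm and grips with 20 to 120 N. Pads are 22 mm wide; open, the fingers measure 114 mm over their backs; the gripper's body (76 mm by 85 mm) begins 54 mm behind the grasp point. The pads swing forward as they close: fully open they stand 13 mm farther back than shut.
Start: joints at [1.007, 0.434, 0.025, 1.573, -0.012, 1.134, -0.075], TCP at [0.278, -0.56, 0.231] pointing down, gripper open.
Joint ranges: [-2.62, 2.62], [-0.44, 2.09], [-1.27, 1.32], [0.08, 2.57], [-1.32, 4.46], [0.12, 2], [-2.74, 2.74]. Speed limits (rad/s): [2.22, 2.22, 3.01, 3.01, 3.14, 3.14, 3.14].

## Interface

Orientations are given as a rotation vector (axis times angle).
In Python, from station import observe, imaging, ctrl gives the robot as it stands. The module is installed in compiled form; this text tells all that it offers.
- The arm moves only by the tool play_rows, never from a script. Its argument "moves" is a list of rows, each an object with "dp": the shift along the tool's x, y, z each as a share of 0.2 m, from -1 to 1, a list of three; "twist": the turn about the tool's z as a share of 45 degrees, from -1 to 1; "claw": the opening, from 0 (shut) to 1 (fully open). A call has 1 to 10 rows; each row is the pose to reach, as a shift and turn from the pose commanded when the call began, along the tool's axes at that moment; what a row does not reach only later rows make up. A row lasts 1/12 s, in which the tool goes at most 41.7 mm and 7.16 degrees, less where a joint would pass 70% of its speed; a pose out of reach is approached as far as the arm can. A call with a number of a shift or a turn outside -1 to 1 is refused whole. A call with a gripper value outside its range is refused whole. The fingers move at their own pace and stop on an object; the grip force is fixed at half the most. Time passes only in rows, so rows that repeat a pose let the fingers close. It gives the time, the measured TCP pose, the force, the opening and the grip force at its end, in the units of the state.
- observe(): the state, without advancing time (a new reading comes with each control period).
- imaging.read_camera(name): name is "scene" or "top" or "wrist"; returns (picture, depth): 384x512x3 uint8, red, green, blue; 384x512 float32, m along the optical axis (not along the pixel's ray), 0 where there is no reading.
- imaging.camera_info(name): a dict with "fovy" (degrees; the focal length in pixels is half the picture's height over the tangent of half this angle, whatever the lens; pixels are square), "cx", "cy" (the principal point, pixels), "rvec" (rotation vector, rad) and "tvec" (3), from world to camera coordinates, as OpenCV has them; the wrist camera has in their place "mount" (4x4, takes a point from camera to tool coordinates, whose origin is the TCP and whose axes are the flange's). Camera axes: x right, y down, z forward; pixel columns grow to the right and rows downward; lengths in m; the calibration is good to about 2 mm. A picture is of the moment at which its call begins: read the wrist's pose just before it. camera_info takes no time and is no camera call.
- ctrl.sign_off(): hands the job in; it is judged then, once.
The state is a dict: "time": time; "q": joint angles; "dq": joint speeds; "joint_torque": joint torques, N m; "eef_pos": TCP position; "eef_rot": TCP orientation; "ft_force": force on the tool from outside, world axes, zero at the start; "torque": the same for the moment, N m; "width": finger opening in m; "grip_force": force on a finger pad.
Only numpy, scipy, OpenCV 4.12 (cv2) and the standard library are available. Lean on these libraries where they do the work, as an engineer would, in place of code of your own. Each camera call takes 0.05 s, during which the arm holds its last target. There are 200 camera calls.

## Task

Park the transfer carriage where it stands: push the red handle of its sprung stand over until it snaps down on the track. Pack the dropper bottles standing round the carriage, however many there are today, the squat jar and the wash bottle upright into the blue tray, then snap the stand back to released, run the carriage gently right up to its end stop at the spectrometer and snap the stand down again. Leave the timer and the pen where they lie.

Things in the scene. Friction and masses are not known exactly. Their poses are not given: they have to be found in the camera images.
- tray (a point): Centre of the inner floor of the blue open tray on the carriage, 40 mm above the bench; moves with it. x across the tray (away from the robot), y along tray and track (-y towards the spectrometer, robot's right), z up. Inside 66 mm (x) by 224 mm (y); walls 4 mm thick, 25 mm high. The five things fit only in one row along y (217 mm); put low ones in before tall neighbours.
- carriage (a joint): Travel of the carriage on its track (m), along -y of tray: 0 at the loading end (robot's left) to 0.130 at the end stop by the spectrometer (robot's right). Starts between 0 and 0.04. Released it rolls at about 1 N (3 N at 0.1 m/s) and may be drawn along by the red handle; parked, the stand's rubber foot holds it against 15 N.
- stand (a joint): Swing of the sprung stand (rad) about a pin along the track. 0: released, handle leaning 35 degrees to the robot (-x of tray), foot up. About 1.3: parked, handle leaning about 40 degrees away (+x), rubber foot on the track's black strip. Centre 0.61, handle upright: it takes 5 to 9 N at the handle to start it from a stop, then past the centre it snaps over by itself. Starts released.
- stand_grip (a point): Middle of the stand's red handle, a bar 62 mm long and 16 mm thick along the track, free on both sides. In tray's frame it lies at y +0.158, on an arc of 75 mm about the pivot (x 0, z +0.017): x -0.043 released, +0.047 parked; 115 to 118 mm above the bench at the stops, 132 mm upright. Axes turn with the stand.
- dropper_1: Amber glass dropper bottle, white label: 102 mm tall, 70 g; round body 33 mm across and straight to about 60 mm, then a 24 mm collar (62 to 77 mm) and a black bulb 12 mm across. Origin: centre of its underside, z up. May be absent (None).
- dropper_2: Amber glass dropper bottle, pale blue-green label: 102 mm tall, 70 g; round body 33 mm across and straight to about 60 mm, then a 24 mm collar (62 to 77 mm) and a black bulb 12 mm across. Origin: centre of its underside, z up. May be absent (None).
- dropper_3: Amber glass dropper bottle, white label (the twin of dropper_1): 102 mm tall, 70 g; round body 33 mm across and straight to about 60 mm, then a 24 mm collar (62 to 77 mm) and a black bulb 12 mm across. Origin: centre of its underside, z up. May be absent (None).
- jar: Squat wide-mouth sample jar: white, paper label, ribbed black screw lid; round, 58 mm across the lid (upper 20 mm) and 57 mm below, 61 mm tall, 0.17 kg. Origin: centre of its underside, z up. Always present.
- wash_bottle: White plastic wash bottle, 0.28 kg: round body 60 mm across and 128 mm tall (straight to about 100 mm), blue cap to 137 mm, thin bent nozzle up to 169 mm reaching 80 mm from the body's axis (its -y). Origin: on its underside, 24.5 mm from the body's axis towards the nozzle; z up. Always present.
- wash_axis (a point): Point on the underside of the wash bottle on the axis of its round body (24.5 mm along +y from the origin of wash_bottle).
- timer: Bystander: white lab timer lying flat behind the track, 70 x 62 x 18 mm. Leave it alone. (Behind it the monitor overhangs from 0.11 m above the bench up, its lower edge running from x 0.68, y 0.19 to x 0.79, y -0.15; the spectrometer stands right of y -0.48, 0.25 m high, with a drum up to 0.45 m beyond y -0.7.)
- pen: Bystander: light thin pen lying behind the left of the track, 145 mm long. Leave it alone.

How it is judged:
By the outcome, as a careful person would: the job done as asked, in the order asked, and still so for the second after the job is handed in, with the robot touching nothing.
Of dropper_1, dropper_2, dropper_3 only 1 to 3 are there at a start; the rules pass over those that are not, and their reading is None.
At some moment in a run one of jar may be knocked a few centimetres aside while the robot is not near it.
It also fails if it takes over 210 s, if anything falls off the work surface, if the arm or the gripper's body presses on something with over 40 N, if the wrist force passes 120 N, or if a joint passes its speed limit or range.

## Working session

There is one attempt and no reset: what is moved stays moved. The work goes in short steps, Python scripts to look and compute and a tool call to move; the robot and the scene stay as the last step left them, time stands still between calls to the robot, and variables do not carry over. Pictures are saved under pics/ and viewed, at most 14 in all, crops included, and the job is handed in when it is done.

Besides the shell and the picture viewer there is one more tool, called after "Emit:" as name([rows], argument=value, ...), one row to a line, values as JSON. play_rows: Moves the arm, as the interface text tells. Shift numbers are shares of 0.2 m and turn numbers shares of 45 degrees, none past 1 either way. Its arguments: {"type":"object","properties":{"moves":{"type":"array"}},"required":["moves"]}

```bash
mkdir -p pics; cat > h.py <<'E'
import numpy as np, cv2
from scipy.spatial.transform import Rotation as R
from station import observe, imaging, ctrl
def cloud(name):
    s=observe(); im,d=imaging.read_camera(name); c=imaging.camera_info(name)
    f=192/np.tan(np.radians(c["fovy"])/2)
    v,u=np.mgrid[:384,:512]
    P=np.stack([(u-c["cx"])/f*d,(v-c["cy"])/f*d,d],-1)
    if "mount" in c:
        M=np.array(c["mount"]); T=R.from_rotvec(s["eef_rot"]).as_matrix()
        W=(P@M[:3,:3].T+M[:3,3])@T.T+np.array(s["eef_pos"])
    else:
        Rm=R.from_rotvec(np.ravel(c["rvec"])).as_matrix(); W=(P-np.ravel(c["tvec"]))@Rm
    W[d==0]=np.nan
    return im,d,W
def save(n,im): cv2.imwrite("pics/"+n,im[...,::-1])
E
python3 - <<'E'
from h import *
s=observe(); print(s)
print(R.from_rotvec(s["eef_rot"]).as_matrix().round(3))
for n in("top","scene"):
    im,d,W=cloud(n); save(n+"0.png",im); np.savez(n+"0.npz",im=im,W=W)
    c=imaging.camera_info(n); print(n,c)
E
```

```text
{'time': 0.0, 'q': array([ 1.00740165,  0.43481916,  0.02498222,  1.57352742, -0.01159597,
        1.13402163, -0.07507445]), 'dq': array([ 0.00132319,  0.00019393, -0.00012747, -0.00101014,  0.00012902,
        0.00170314, -0.00018466]), 'joint_torque': array([-1.21786163e-02, -6.52803540e+01,  9.95458513e-01, -3.07457900e+01,
        1.73937256e-02, -3.63414281e-02, -3.12262073e-04]), 'eef_pos': array([ 0.27779788, -0.55966058,  0.23099742]), 'eef_rot': array([-3.05801454e+00, -7.17223099e-01,  3.25540834e-04]), 'ft_force': array([-0.15826612,  0.21162995, -0.56205039]), 'torque': array([-0.03508727, -0.06127824,  0.00954972]), 'grip_force': 1.3218789920210838, 'width': 0.08538085664893902}
[[ 0.896  0.445 -0.   ]
 [ 0.445 -0.896  0.001]
 [-0.    -0.001 -1.   ]]
top {'fovy': 53.71726955162721, 'cx': 256.98703551509414, 'cy': 192.9331562041912, 'rvec': array([ 2.17554634, -2.18166881,  0.13540922]), 'tvec': array([-0.10721833,  0.56953067,  0.96388076])}
scene {'fovy': 42.86936527042991, 'cx': 258.2958006900351, 'cy': 190.85351780747575, 'rvec': array([ 1.86968482, -0.86830399,  0.51969846]), 'tvec': array([-0.46242663,  0.26833492,  0.81561564])}
```

View pics/top0.png

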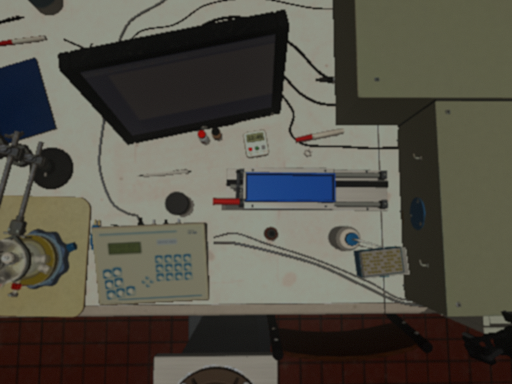

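View pics/scene0.png

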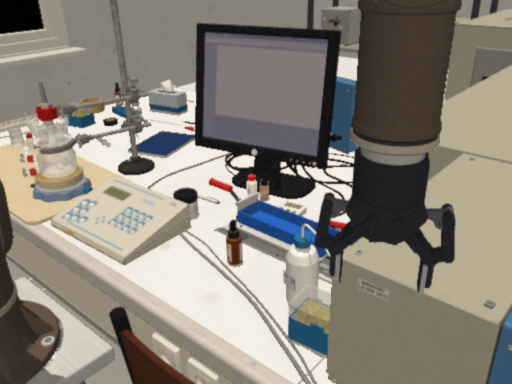

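```bash
python3 - <<'E'
from h import *
a=np.load("top0.npz");b=np.load("scene0.npz")
A=cv2.resize(a["im"][110:260,150:400],None,fx=3,fy=3,interpolation=2)
B=cv2.resize(b["im"][160:310,160:360],None,fx=2.9,fy=2.9)[:, :]
save("c1.png",A);save("c2.png",B)
W=a["W"];I=a["im"]
for n,(u,v) in dict(red=(203,134),dark=(216,131),drop=(271,233),ring=(307,153),jar=(177,203),wash=(344,237),cap=(350,238),handle=(227,201),tray=(290,188),timer=(257,142)).items():
    print(n,W[v,u].round(3))
m=(W[...,0]>.25)&(W[...,0]<.8)&(W[...,1]>-.5)&(W[...,1]<.45)
# blobs above bench
h=np.where(m,np.nan_to_num(W[...,2]),0)
k,l,st,ce=cv2.connectedComponentsWithStats((h>.045).astype(np.uint8))
for i in range(1,k):
    if st[i,4]>8:
        p=W[l==i]; print(st[i],p.min(0).round(3),p.max(0).round(3),np.median(p,0).round(3))
E
```

```text
red [0.719 0.03  0.061]
dark [ 0.729 -0.002  0.054]
drop [ 0.465 -0.141  0.099]
ring [ 0.682 -0.247  0.002]
jar [0.541 0.093 0.063]
wash [ 0.455 -0.311  0.124]
cap [ 0.453 -0.323  0.135]
handle [ 0.54  -0.036  0.126]
tray [ 0.581 -0.195  0.037]
timer [ 0.709 -0.11   0.015]
[   57    26   231   119 19784] [ 0.678 -0.162  0.045] [0.8   0.221 0.438] [0.753 0.041 0.334]
[  331    75   124   241 15339] [ 0.298 -0.5    0.045] [ 0.8   -0.296  0.251] [ 0.574 -0.483  0.176]
[   0  130   59  159 4290] [0.339 0.37  0.045] [0.705 0.45  0.289] [0.444 0.417 0.15 ]
[212 169 123  36 933] [ 0.534 -0.306  0.045] [ 0.627 -0.     0.131] [ 0.573 -0.108  0.065]
[164 191  25  24 438] [0.513 0.068 0.046] [0.572 0.127 0.068] [0.541 0.096 0.061]
[  91  222  116   61 5907] [0.344 0.02  0.045] [0.493 0.303 0.077] [0.424 0.16  0.061]
[264 227  13  13 135] [ 0.45  -0.156  0.051] [ 0.48  -0.125  0.102] [ 0.465 -0.14   0.07 ]
[145 276   4   5   9] [0.349 0.166 0.045] [0.359 0.174 0.047] [0.356 0.171 0.046]
[463 342  26  16 194] [ 0.25 -0.5   0.29] [ 0.265 -0.487  0.351] [ 0.259 -0.494  0.325]
```

View pics/c1.png

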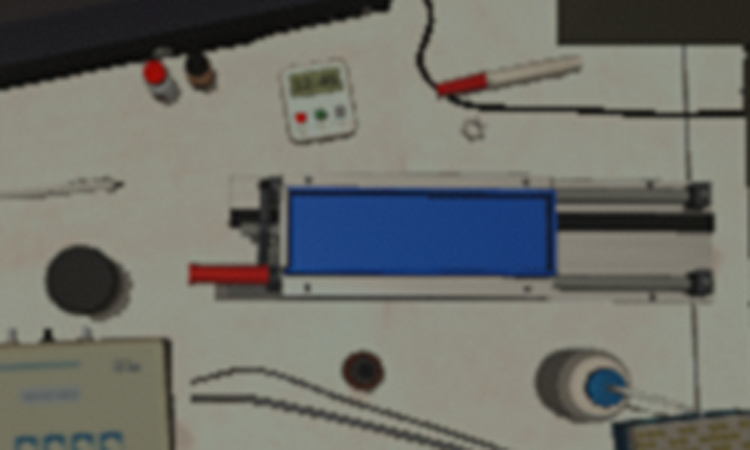

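View pics/c2.png

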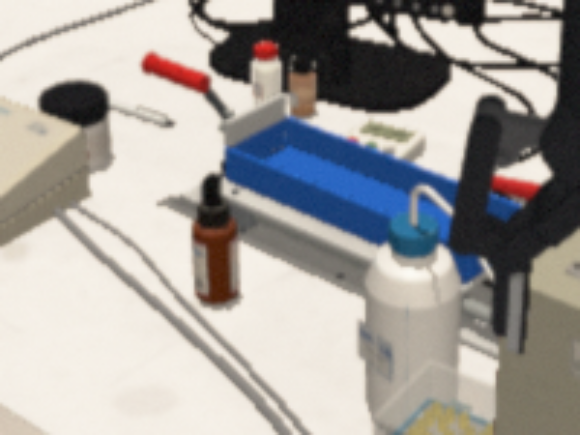

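Top view: a single dropper at (271,233), jar at (177,203), wash bottle at (346,237) with its nozzle to the right, tray at (290,188), red handle at (227,201), timer (256,143) and pen (165,173). The scene crops confirm one amber dropper; the two small bottles by the monitor are decor.

Emit:
play_rows([
  {"dp":[0.64,-0.74,-0.1],"twist":0.587,"claw":0},
  {"dp":[0.64,-0.74,-0.1],"twist":0.587,"claw":0},
  {"dp":[0.64,-0.74,-0.1],"twist":0.587,"claw":0},
  {"dp":[0.64,-0.74,-0.1],"twist":0.587,"claw":0},
  {"dp":[0.64,-0.74,-0.1],"twist":0.587,"claw":0},
  {"dp":[0.64,-0.74,-0.1],"twist":0.587,"claw":0},
  {"dp":[0.64,-0.74,-0.1],"twist":0.587,"claw":0},
  {"dp":[0.64,-0.74,-0.1],"twist":0.587,"claw":0},
])

```text
time: 0.77
eef_pos: [0.3264, -0.3708, 0.2512]
eef_rot: [3.141, -0.0, -0.001]
ft_force: [0.1, -0.7, -2.6]
width: 0.0001
grip_force: 0.0
```

```bash
python3 - <<'E'
from h import *
s=observe();print(s["eef_pos"].round(4),R.from_rotvec(s["eef_rot"]).as_matrix().round(3))
im,d,W=cloud("wrist");save("w1.png",im);print(imaging.camera_info("wrist")["mount"])
b=np.load("scene0.npz")["W"];t=np.load("top0.npz")["W"]
P=np.r_[b.reshape(-1,3),W.reshape(-1,3),t.reshape(-1,3)]
m=(abs(P[:,0]-.45)<.05)&(P[:,1]>-.42)&(P[:,1]<-.27)&(P[:,2]>.02)
P=P[m]
for z in np.arange(.07,.175,.006):
    q=P[(P[:,2]>=z)&(P[:,2]<z+.006)]
    if len(q): print(z.round(3),len(q),np.percentile(q,[2,50,98],axis=0).round(3).tolist())
E
```

```text
[ 0.3264 -0.3708  0.2512] [[ 1. -0. -0.]
 [-0. -1. -0.]
 [-0.  0. -1.]]
[[ 4.88674661e-04 -9.64630891e-01 -2.63603879e-01  6.68263426e-02]
 [ 9.99999880e-01  4.82657100e-04  8.75884458e-05 -3.20503297e-04]
 [ 4.27397634e-05 -2.63603891e-01  9.64631011e-01 -1.41947651e-01]
 [ 0.00000000e+00  0.00000000e+00  0.00000000e+00  1.00000000e+00]]
0.07 1710 [[0.4, -0.419, 0.071], [0.411, -0.393, 0.072], [0.44, -0.331, 0.075]]
0.076 152 [[0.412, -0.377, 0.076], [0.429, -0.344, 0.079], [0.474, -0.298, 0.082]]
0.082 136 [[0.421, -0.358, 0.082], [0.429, -0.344, 0.085], [0.465, -0.297, 0.088]]
0.088 185 [[0.421, -0.358, 0.088], [0.429, -0.343, 0.092], [0.472, -0.297, 0.094]]
0.094 501 [[0.422, -0.357, 0.094], [0.434, -0.339, 0.097], [0.48, -0.299, 0.1]]
0.1 547 [[0.424, -0.355, 0.1], [0.435, -0.339, 0.103], [0.477, -0.301, 0.106]]
0.106 947 [[0.426, -0.352, 0.106], [0.441, -0.333, 0.11], [0.476, -0.303, 0.112]]
0.112 1138 [[0.431, -0.348, 0.112], [0.442, -0.334, 0.114], [0.473, -0.307, 0.117]]
0.118 73 [[0.436, -0.342, 0.118], [0.44, -0.335, 0.122], [0.465, -0.314, 0.124]]
0.124 112 [[0.436, -0.343, 0.124], [0.439, -0.334, 0.127], [0.459, -0.313, 0.13]]
0.13 877 [[0.431, -0.399, 0.131], [0.447, -0.328, 0.135], [0.464, -0.314, 0.136]]
0.136 650 [[0.431, -0.396, 0.136], [0.449, -0.328, 0.137], [0.464, -0.315, 0.141]]
0.142 68 [[0.432, -0.393, 0.142], [0.434, -0.386, 0.145], [0.451, -0.325, 0.148]]
0.148 62 [[0.434, -0.385, 0.148], [0.436, -0.38, 0.151], [0.451, -0.325, 0.153]]
0.154 97 [[0.435, -0.379, 0.154], [0.438, -0.373, 0.158], [0.452, -0.326, 0.16]]
0.16 353 [[0.438, -0.371, 0.16], [0.443, -0.354, 0.164], [0.451, -0.329, 0.166]]
0.166 153 [[0.443, -0.353, 0.166], [0.446, -0.342, 0.167], [0.449, -0.334, 0.169]]
```

View pics/w1.png

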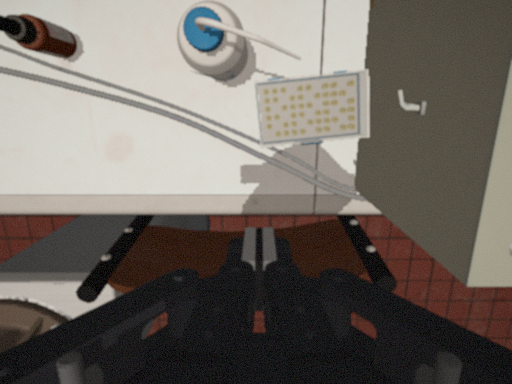

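The wrist picture shows the wash bottle's cap at (205,30) with the nozzle running right and slightly down, and the dropper at the upper left. The cap (about 29 mm across, z 0.117–0.141) can be gripped from above.

```bash
python3 - <<'E'
from h import *
for n in("top0","scene0"):
    a=np.load(n+".npz");I=a["im"].astype(int);W=a["W"]
    hsv=cv2.cvtColor(a["im"],cv2.COLOR_RGB2HSV)
    reg=(W[...,0]>.42)&(W[...,0]<.68)&(W[...,1]>-.42)&(W[...,1]<.2)
    blue=reg&(hsv[...,0]>100)&(hsv[...,0]<125)&(hsv[...,1]>150)&(W[...,2]>.03)&(W[...,2]<.075)
    red=reg&((hsv[...,0]<6)|(hsv[...,0]>174))&(hsv[...,1]>150)&(W[...,2]>.095)&(W[...,0]<.6)
    for k,m in(("blue",blue),("rim",blue&(W[...,2]>.058)),("red",red)):
        p=W[m];print(n,k,len(p),np.percentile(p,[1,50,99],axis=0).round(4).tolist() if len(p) else 0)
    for k,c,z0 in(("jar",(.541,.096),.05),("drop",(.465,-.14),.03),("bulb",(.465,-.14),.08)):
        p=W[(np.hypot(W[...,0]-c[0],W[...,1]-c[1])<.045)&(W[...,2]>z0)]
        print(n,k,len(p),np.percentile(p,[2,50,98],axis=0).round(4).tolist())
E
```

```text
top0 blue 2419 [[0.5473, -0.3034, 0.0364], [0.5837, -0.195, 0.0406], [0.6173, -0.0827, 0.0668]]
top0 rim 240 [[0.5452, -0.3051, 0.0584], [0.5502, -0.1941, 0.0645], [0.6174, -0.0828, 0.0679]]
top0 red 128 [[0.5342, -0.0618, 0.1191], [0.5404, -0.0335, 0.1252], [0.547, -0.0051, 0.1289]]
top0 jar 429 [[0.5157, 0.0705, 0.0539], [0.5412, 0.0964, 0.0609], [0.5687, 0.1234, 0.065]]
top0 drop 137 [[0.4514, -0.1557, 0.0536], [0.4648, -0.1396, 0.0696], [0.4797, -0.1256, 0.1009]]
top0 bulb 24 [[0.4599, -0.1459, 0.0937], [0.4648, -0.1409, 0.098], [0.4709, -0.1361, 0.1014]]
scene0 blue 1837 [[0.5432, -0.3067, 0.0383], [0.5921, -0.1628, 0.0487], [0.6187, -0.0785, 0.0663]]
scene0 rim 424 [[0.543, -0.3021, 0.0581], [0.5484, -0.1724, 0.0619], [0.6183, -0.0785, 0.0673]]
scene0 red 122 [[0.5316, -0.067, 0.1139], [0.5352, -0.0387, 0.1222], [0.544, -0.0041, 0.1273]]
scene0 jar 278 [[0.5128, 0.0658, 0.0512], [0.536, 0.0884, 0.061], [0.5654, 0.1198, 0.0636]]
scene0 drop 409 [[0.4475, -0.1595, 0.0311], [0.4573, -0.1494, 0.0596], [0.4729, -0.1333, 0.0985]]
scene0 bulb 62 [[0.4574, -0.1494, 0.0817], [0.4618, -0.1459, 0.0916], [0.4699, -0.1381, 0.1007]]
```

Emit:
play_rows([
  {"dp":[0.5,-0.9,0],"twist":0,"claw":0},
  {"dp":[0.5,-0.9,0],"twist":0,"claw":0},
  {"dp":[0.5,-0.9,0],"twist":0,"claw":0},
  {"dp":[0.5,-0.9,0],"twist":0,"claw":0},
  {"dp":[0.5,-0.9,0],"twist":0,"claw":0},
  {"dp":[0.5,-0.9,0],"twist":0,"claw":0},
  {"dp":[0.5,-0.9,0],"twist":0,"claw":0},
])

```text
time: 1.4
eef_pos: [0.4278, -0.1897, 0.2509]
eef_rot: [-3.141, -0.004, 0.001]
ft_force: [-0.6, -1.1, -2.8]
width: 0.0001
grip_force: 0.0
```

Emit:
play_rows([
  {"dp":[0.26,-0.81,0],"twist":0,"claw":0},
  {"dp":[0.26,-0.81,0],"twist":0,"claw":0},
  {"dp":[0.26,-0.81,0],"twist":0,"claw":0},
  {"dp":[0.26,-0.81,0],"twist":0,"claw":0},
  {"dp":[0.26,-0.81,0.3],"twist":0,"claw":0},
  {"dp":[0.26,-0.81,0.5],"twist":0,"claw":0},
  {"dp":[0.26,-0.81,0.715],"twist":0,"claw":0},
  {"dp":[0.26,-0.81,0.715],"twist":0,"claw":0},
  {"dp":[0.26,-0.81,0.715],"twist":0,"claw":0},
])

```text
time: 2.15
eef_pos: [0.4758, -0.0311, 0.104]
eef_rot: [3.141, -0.006, -0.013]
ft_force: [-1.0, -0.8, -2.5]
width: -0.0001
grip_force: 0.0
```

Emit:
play_rows([
  {"dp":[0.1,0,0],"twist":0,"claw":0},
  {"dp":[0.15,0,0],"twist":0,"claw":0},
  {"dp":[0.2,0,0],"twist":0,"claw":0},
  {"dp":[0.25,0,0],"twist":0,"claw":0},
  {"dp":[0.3,0,0],"twist":0,"claw":0},
  {"dp":[0.35,0,0],"twist":0,"claw":0},
  {"dp":[0.4,0,0],"twist":0,"claw":0},
  {"dp":[0.44,0,0],"twist":0,"claw":0},
  {"dp":[0.46,0,0],"twist":0,"claw":0},
  {"dp":[0.46,0,0],"twist":0,"claw":0},
])

```text
time: 2.98
eef_pos: [0.5724, -0.0285, 0.1087]
eef_rot: [-3.141, 0.001, -0.003]
ft_force: [0.7, 0.0, -3.0]
width: 0.0002
grip_force: 0.0
```

```bash
cat >> h.py <<'E'
def scan(tag):
    im,d,W=cloud("top");save(tag+".png",im)
    hsv=cv2.cvtColor(im,cv2.COLOR_RGB2HSV)
    reg=(W[...,0]>.42)&(W[...,0]<.68)&(W[...,1]>-.46)&(W[...,1]<.2)
    blue=reg&(hsv[...,0]>100)&(hsv[...,0]<125)&(hsv[...,1]>150)&(W[...,2]>.055)&(W[...,2]<.075)
    red=reg&((hsv[...,0]<6)|(hsv[...,0]>174))&(hsv[...,1]>150)&(W[...,2]>.095)
    for k,m in(("rim",blue),("red",red)):
        p=W[m];print(k,len(p),np.percentile(p,[1,50,99],axis=0).round(4).tolist() if len(p) else 0)
    return im,W
E
python3 -c "
from h import *
im,W=scan('t2')"
```

```text
rim 252 [[0.5452, -0.3048, 0.0552], [0.5502, -0.2069, 0.0641], [0.6177, -0.0866, 0.0689]]
red 0 0
```

Emit:
play_rows([
  {"dp":[-0.15,0,0],"twist":0,"claw":0},
  {"dp":[-0.3,0,0],"twist":0,"claw":0},
  {"dp":[-0.4,0,-0.3],"twist":0,"claw":0},
  {"dp":[-0.5,0,-0.5],"twist":0,"claw":0},
  {"dp":[-0.6,0,-0.6],"twist":0,"claw":0.5},
  {"dp":[-0.7,0,-0.6],"twist":0,"claw":1},
  {"dp":[-0.7,0,-0.6],"twist":0,"claw":1},
  {"dp":[-0.7,0,-0.6],"twist":0,"claw":1},
])

```text
time: 3.7
eef_pos: [0.4302, -0.0286, 0.2292]
eef_rot: [3.141, -0.001, 0.003]
ft_force: [0.7, -1.3, -2.4]
width: 0.0485
grip_force: 0.0
```

```bash
python3 - <<'E'
from h import *
im,W=scan('t3'); save("t3c.png",cv2.resize(im[100:280,100:400],None,fx=2.5,fy=2.5))
p=W[(np.hypot(W[...,0]-.541,W[...,1]-.095)<.06)&(W[...,2]>.05)];print(np.percentile(p,[2,50,98],axis=0).round(4).tolist())
s=observe();print(s["eef_pos"],s["q"])
E
```

```text
rim 249 [[0.5451, -0.305, 0.0554], [0.5501, -0.1993, 0.0641], [0.6177, -0.0828, 0.0686]]
red 120 [[0.6254, -0.0635, 0.1178], [0.6314, -0.0328, 0.1222], [0.6372, -0.0042, 0.1265]]
[[0.4829, 0.069, 0.0559], [0.5382, 0.0963, 0.0614], [0.5687, 0.1235, 0.0742]]
[ 0.43074769 -0.02853505  0.22850683] [ 0.16398149  0.13838998 -0.24738112  2.00326619  0.04067514  1.00337526
 -1.67421154]
```

View pics/t3c.png

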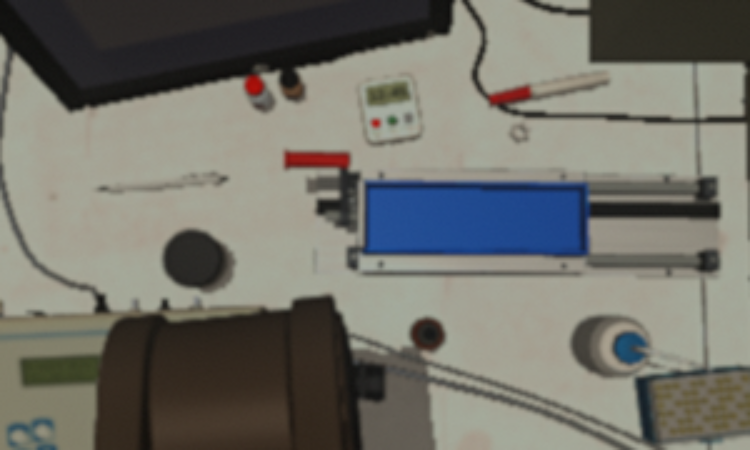

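Handle now sits at (317,160) in the crop, leaning away (x 0.631): parked. Jar (195,258), dropper (427,333), wash bottle (615,345) undisturbed. Next the jar.

Emit:
play_rows([
  {"dp":[0.3,-0.62,0],"twist":0,"claw":1},
  {"dp":[0.55,-0.62,0],"twist":0,"claw":1},
  {"dp":[0.55,-0.62,0],"twist":0,"claw":1},
  {"dp":[0.55,-0.62,0],"twist":0,"claw":1},
  {"dp":[0.55,-0.62,0.1],"twist":0,"claw":1},
  {"dp":[0.55,-0.62,0.4],"twist":0,"claw":1},
  {"dp":[0.55,-0.62,0.6],"twist":0,"claw":1},
  {"dp":[0.55,-0.62,0.6],"twist":0,"claw":1},
  {"dp":[0.55,-0.62,0.6],"twist":0,"claw":1},
])

```text
time: 4.5
eef_pos: [0.5378, 0.0949, 0.1025]
eef_rot: [3.14, 0.0, -0.015]
ft_force: [0.0, -0.1, -2.6]
width: 0.0854
grip_force: 0.0
```

```bash
python3 - <<'E'
from h import *
s=observe();print(s["eef_pos"],s["q"].round(2),s["width"])
im,d,W=cloud("wrist")
p=W[(np.hypot(W[...,0]-.541,W[...,1]-.095)<.07)&(W[...,2]>.045)&(W[...,2]<.068)];print(len(p),np.percentile(p,[1,50,99],axis=0).round(4).tolist())
E
```

```text
[0.53782976 0.09492132 0.10248025] [-0.07  0.48 -0.28  1.89  0.17  0.81 -2.01] 0.08539106122109574
9431 [[0.4888, 0.0471, 0.0459], [0.5341, 0.0962, 0.0601], [0.57, 0.1385, 0.0676]]
```

Emit:
play_rows([
  {"dp":[0.015,-0.005,0.15],"twist":0,"claw":1},
  {"dp":[0.015,-0.005,0.3],"twist":0,"claw":1},
  {"dp":[0.015,-0.005,0.34],"twist":0,"claw":1},
  {"dp":[0.015,-0.005,0.34],"twist":0,"claw":1},
  {"dp":[0.015,-0.005,0.34],"twist":0,"claw":0.4},
  {"dp":[0.015,-0.005,0.34],"twist":0,"claw":0.4},
  {"dp":[0.015,-0.005,0.34],"twist":0,"claw":0.4},
  {"dp":[0.015,-0.005,0.34],"twist":0,"claw":0.4},
  {"dp":[0.015,-0.005,0.34],"twist":0,"claw":0.4},
])

```text
time: 5.3
eef_pos: [0.5454, 0.097, 0.0429]
eef_rot: [-3.141, 0.001, -0.006]
ft_force: [-2.1, -0.5, 7.7]
width: 0.0556
grip_force: 61.9
```

```bash
python3 - <<'E'
from h import *
s=observe();print(s["eef_pos"],s["width"],s["ft_force"],s["torque"])
a,d,W=cloud("wrist"); b,_,_=cloud("scene")
save("g1.png",np.hstack([cv2.resize(a,(448,336)),cv2.resize(b[130:290,130:340],(336,336))]))
E
```

```text
[0.5453763  0.09698723 0.04291026] 0.05556637326502724 [-2.05852217 -0.52992226  7.67816821] [0.01610233 0.58854303 0.06596974]
```

View pics/g1.png

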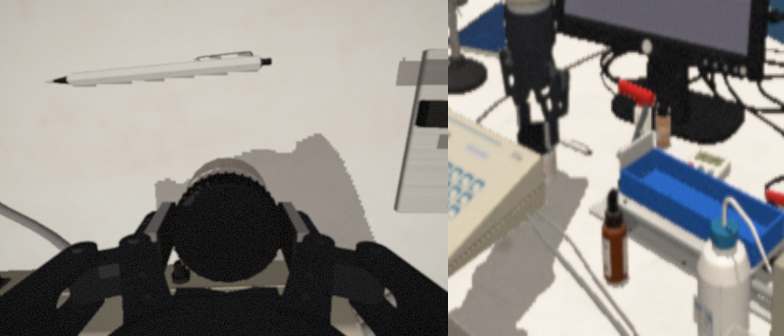

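```bash
python3 - <<'E'
from h import *
a,d,W=cloud("wrist")
v,u=np.mgrid[:384,:512]
m=(abs(u-268)<45)&(v>205)&(v<320)&(W[...,2]>.04)&(W[...,2]<.085)
p=W[m];print(len(p),np.percentile(p,[1,50,99],axis=0).round(4).tolist())
A=np.c_[p[:,:2],np.ones(len(p))];print(np.linalg.lstsq(A,p[:,2],rcond=None)[0])
for vv in range(185,330,8): print(vv,W[vv,268].round(4),W[vv,268-40].round(4))
E
```

```text
9572 [[0.5165, 0.0738, 0.0495], [0.5454, 0.094, 0.0602], [0.5698, 0.1127, 0.0615]]
[-0.03095978  0.01433394  0.07539586]
185 [0.5696 0.0921 0.0163] [ 0.5654  0.1164 -0.0006]
193 [0.5692 0.0926 0.0317] [0.5642 0.115  0.0135]
201 [0.5714 0.0932 0.053 ] [0.5656 0.113  0.0338]
209 [0.5696 0.0933 0.0588] [0.5678 0.1111 0.0534]
217 [0.5661 0.0933 0.0593] [0.5664 0.1105 0.0601]
225 [0.5627 0.0933 0.0599] [0.5631 0.1105 0.0609]
233 [0.5592 0.0933 0.0604] [0.5591 0.1107 0.0601]
241 [0.5555 0.0933 0.0605] [0.5555 0.1107 0.0605]
249 [0.5514 0.0932 0.0599] [0.552  0.1107 0.0612]
257 [0.5474 0.0932 0.0597] [0.5481 0.1108 0.0611]
265 [0.5433 0.0931 0.0595] [0.5438 0.111  0.0604]
273 [0.5397 0.0931 0.0602] [0.54   0.1111 0.0606]
281 [0.5358 0.0931 0.0604] [0.5351 0.1113 0.0593]
289 [0.5312 0.093  0.0596] [0.5314 0.1114 0.0599]
297 [0.5279 0.0931 0.0609] [0.5274 0.1115 0.0602]
305 [0.5236 0.093  0.0609] [0.5231 0.1116 0.0601]
313 [0.5185 0.0929 0.0597] [0.5184 0.1117 0.0596]
321 [0.5133 0.0929 0.0586] [0.4903 0.1154 0.0291]
329 [0.4916 0.0921 0.0375] [0.5555 0.1053 0.1161]
```

Emit:
play_rows([
  {"dp":[0,0,0],"twist":0,"claw":1},
  {"dp":[0,0,0],"twist":0,"claw":1},
  {"dp":[0,0,0],"twist":0,"claw":1},
  {"dp":[0,0,0],"twist":0,"claw":1},
  {"dp":[0,0,0],"twist":0,"claw":1},
])

```text
time: 5.87
eef_pos: [0.544, 0.0965, 0.0404]
eef_rot: [3.142, -0.001, 0.0]
ft_force: [-0.3, -1.2, -3.5]
width: 0.0856
grip_force: 0.0
```

Emit:
play_rows([
  {"dp":[-0.015,0.005,0.06],"twist":0,"claw":1},
  {"dp":[-0.015,0.005,0.06],"twist":0,"claw":1},
  {"dp":[-0.015,0.005,0.06],"twist":0,"claw":0.4},
  {"dp":[-0.015,0.005,0.06],"twist":0,"claw":0.4},
  {"dp":[-0.015,0.005,0.06],"twist":0,"claw":0.4},
  {"dp":[-0.015,0.005,0.06],"twist":0,"claw":0.4},
  {"dp":[-0.015,0.005,0.06],"twist":0,"claw":0.4},
  {"dp":[-0.015,0.005,0.06],"twist":0,"claw":0.4},
])

```text
time: 6.53
eef_pos: [0.5413, 0.0957, 0.0291]
eef_rot: [-3.142, 0.0, -0.001]
ft_force: [-2.7, -0.5, 5.9]
width: 0.0565
grip_force: 63.8
```

Emit:
play_rows([
  {"dp":[0,0,-0.15],"twist":0,"claw":0.4},
  {"dp":[0,0,-0.35],"twist":0,"claw":0.4},
  {"dp":[0,0,-0.55],"twist":0,"claw":0.4},
  {"dp":[0,0.15,-0.75],"twist":0,"claw":0.4},
  {"dp":[0.05,0.3,-0.8],"twist":0,"claw":0.4},
  {"dp":[0.1,0.45,-0.8],"twist":0,"claw":0.4},
  {"dp":[0.15,0.6,-0.8],"twist":0,"claw":0.4},
  {"dp":[0.2,0.75,-0.8],"twist":0,"claw":0.4},
  {"dp":[0.2,0.9,-0.8],"twist":0,"claw":0.4},
  {"dp":[0.2,0.9,-0.8],"twist":0,"claw":0.4},
])

```text
time: 7.37
eef_pos: [0.5805, -0.093, 0.1878]
eef_rot: [3.137, -0.014, -0.001]
ft_force: [-0.4, -1.5, -5.1]
width: 0.0563
grip_force: 64.9
```

Emit:
play_rows([
  {"dp":[0,0.2,0],"twist":0,"claw":0.4},
  {"dp":[0,0.4,0],"twist":0,"claw":0.4},
  {"dp":[0,0.6,0],"twist":0,"claw":0.4},
  {"dp":[0,0.8,0],"twist":0,"claw":0.4},
  {"dp":[0,0.94,0],"twist":0,"claw":0.4},
  {"dp":[0,0.94,0],"twist":0,"claw":0.4},
  {"dp":[0,0.94,0],"twist":0,"claw":0.4},
])

```text
time: 7.95
eef_pos: [0.5798, -0.2748, 0.1877]
eef_rot: [3.141, -0.007, -0.002]
ft_force: [0.5, 0.7, -3.6]
width: 0.0565
grip_force: 64.9
```

```bash
cat >> h.py <<'E'
def ee():
    s=observe();print(s["eef_pos"].round(4),R.from_rotvec(s["eef_rot"]).as_matrix()[:2,0].round(3),s["width"],s["q"].round(2))
E
python3 -c "
from h import *
ee()"
```

```text
[ 0.5798 -0.2748  0.1877] [ 1.    -0.005] 0.05653406610224588 [ 0.49  0.51 -0.2   1.57  0.11  1.07 -1.31]
```

Emit:
play_rows([
  {"dp":[0.01,-0.01,0.15],"twist":0,"claw":0.4},
  {"dp":[0.01,-0.01,0.3],"twist":0,"claw":0.4},
  {"dp":[0.01,-0.01,0.42],"twist":0,"claw":0.4},
  {"dp":[0.01,-0.01,0.48],"twist":0,"claw":0.4},
  {"dp":[0.01,-0.01,0.53],"twist":0,"claw":0.4},
  {"dp":[0.01,-0.01,0.56],"twist":0,"claw":0.4},
  {"dp":[0.01,-0.01,0.58],"twist":0,"claw":0.4},
  {"dp":[0.01,-0.01,0.59],"twist":0,"claw":0.4},
  {"dp":[0.01,-0.01,0.59],"twist":0,"claw":0.4},
])

```text
time: 8.7
eef_pos: [0.5833, -0.2705, 0.0709]
eef_rot: [3.141, -0.0, 0.002]
ft_force: [0.1, -1.3, -4.1]
width: 0.0563
grip_force: 64.9
```

Emit:
play_rows([
  {"dp":[0,0,0.01],"twist":0,"claw":0.4},
  {"dp":[0,0,0.015],"twist":0,"claw":0.4},
  {"dp":[0,0,0.015],"twist":0,"claw":0.4},
  {"dp":[0,0,0.015],"twist":0,"claw":0.9},
  {"dp":[0,0,0.015],"twist":0,"claw":0.9},
  {"dp":[0,0,0.015],"twist":0,"claw":0.9},
  {"dp":[0,0,-0.15],"twist":0,"claw":0.9},
  {"dp":[0,0,-0.35],"twist":0,"claw":0.9},
  {"dp":[0,0,-0.55],"twist":0,"claw":0.9},
  {"dp":[0,0,-0.55],"twist":0,"claw":0.9},
])

```text
time: 9.53
eef_pos: [0.5869, -0.2717, 0.1888]
eef_rot: [3.137, -0.001, 0.018]
ft_force: [1.4, -1.1, -2.1]
width: 0.0768
grip_force: 0.0
```

```bash
python3 -c "
from h import *
ee()
im,d,W=cloud('wrist');save('w3.png',im)
p=W[(np.hypot(W[...,0]-.583,W[...,1]+.27)<.05)&(W[...,2]>.095)&(W[...,2]<.11)];print(len(p),np.percentile(p,[1,50,99],axis=0).round(4).tolist())
"
```

```text
[ 0.5869 -0.2717  0.1888] [ 1. -0.] 0.07675963001565529 [ 0.48  0.51 -0.2   1.57  0.11  1.06 -1.31]
4196 [[0.558, -0.2976, 0.0969], [0.5862, -0.2704, 0.1002], [0.6125, -0.2432, 0.1017]]
```

Emit:
play_rows([
  {"dp":[-0.2,-0.2,0],"twist":0,"claw":1},
  {"dp":[-0.35,-0.4,0],"twist":0,"claw":1},
  {"dp":[-0.6,-0.65,0],"twist":0,"claw":1},
  {"dp":[-0.6,-0.65,0],"twist":0,"claw":1},
  {"dp":[-0.6,-0.65,0],"twist":0,"claw":1},
  {"dp":[-0.6,-0.65,0.1],"twist":0,"claw":1},
  {"dp":[-0.6,-0.65,0.1],"twist":0,"claw":1},
])

```text
time: 10.17
eef_pos: [0.4606, -0.1396, 0.1577]
eef_rot: [-3.141, -0.001, 0.006]
ft_force: [-0.9, -0.2, -3.2]
width: 0.0857
grip_force: 0.0
```

```bash
python3 -c "
from h import *
ee()
im,d,W=cloud('wrist');save('w4.png',im)
p=W[(np.hypot(W[...,0]-.465,W[...,1]+.141)<.03)&(W[...,2]>.06)&(W[...,2]<.108)]
for z in np.arange(.06,.108,.006):
    q=p[(p[:,2]>=z)&(p[:,2]<z+.006)]
    if len(q):print(z.round(3),len(q),np.percentile(q,[1,50,99],axis=0).round(4).tolist())
"
```

```text
[ 0.4606 -0.1396  0.1577] [1.    0.001] 0.08566603218817825 [ 0.39  0.31 -0.25  1.99  0.1   0.86 -1.49]
0.06 144 [[0.4581, -0.1563, 0.06], [0.4735, -0.1434, 0.0608], [0.4786, -0.129, 0.0658]]
0.066 67 [[0.4618, -0.1533, 0.0661], [0.4745, -0.1417, 0.069], [0.4764, -0.131, 0.0719]]
0.072 365 [[0.4571, -0.153, 0.0723], [0.4697, -0.1417, 0.0758], [0.4758, -0.1316, 0.0779]]
0.078 41 [[0.4649, -0.1488, 0.078], [0.4701, -0.1424, 0.0804], [0.4711, -0.1358, 0.0834]]
0.084 30 [[0.4674, -0.1478, 0.0845], [0.4701, -0.1423, 0.0873], [0.4711, -0.1366, 0.0898]]
0.09 105 [[0.4589, -0.1485, 0.0903], [0.4684, -0.1422, 0.0948], [0.4713, -0.136, 0.096]]
0.096 185 [[0.46, -0.1477, 0.0961], [0.4652, -0.1422, 0.098], [0.4702, -0.1374, 0.1011]]
0.102 1 [[0.4655, -0.1428, 0.1022], [0.4655, -0.1428, 0.1022], [0.4655, -0.1428, 0.1022]]
```

Emit:
play_rows([
  {"dp":[0.02,0.012,0.15],"twist":0,"claw":1},
  {"dp":[0.02,0.012,0.3],"twist":0,"claw":1},
  {"dp":[0.02,0.012,0.45],"twist":0,"claw":1},
  {"dp":[0.02,0.012,0.58],"twist":0,"claw":1},
  {"dp":[0.02,0.012,0.64],"twist":0,"claw":1},
  {"dp":[0.02,0.012,0.64],"twist":0,"claw":0.2},
  {"dp":[0.02,0.012,0.64],"twist":0,"claw":0.2},
  {"dp":[0.02,0.012,0.64],"twist":0,"claw":0.2},
  {"dp":[0.02,0.012,0.64],"twist":0,"claw":0.2},
  {"dp":[0.02,0.012,0.64],"twist":0,"claw":0.2},
])

```text
time: 11.05
eef_pos: [0.468, -0.1431, 0.0337]
eef_rot: [3.141, -0.001, 0.004]
ft_force: [-1.4, -0.4, 2.6]
width: 0.0307
grip_force: 58.7
```

Emit:
play_rows([
  {"dp":[0,0,0],"twist":0,"claw":0.2},
  {"dp":[0,0,0],"twist":0,"claw":0.2},
])

```text
time: 11.22
eef_pos: [0.4679, -0.1431, 0.0337]
eef_rot: [3.141, -0.001, 0.004]
ft_force: [-1.6, -0.0, 6.9]
width: 0.0303
grip_force: 59.2
```

Emit:
play_rows([
  {"dp":[0,0,-0.15],"twist":0,"claw":0.2},
  {"dp":[0,0,-0.35],"twist":0,"claw":0.2},
  {"dp":[0,0,-0.55],"twist":0,"claw":0.2},
  {"dp":[0.15,0.1,-0.65],"twist":0,"claw":0.2},
  {"dp":[0.3,0.18,-0.65],"twist":0,"claw":0.2},
  {"dp":[0.45,0.25,-0.65],"twist":0,"claw":0.2},
  {"dp":[0.585,0.255,-0.65],"twist":0,"claw":0.2},
  {"dp":[0.585,0.255,-0.65],"twist":0,"claw":0.2},
  {"dp":[0.585,0.255,-0.65],"twist":0,"claw":0.2},
])

```text
time: 11.97
eef_pos: [0.5847, -0.1936, 0.1623]
eef_rot: [-3.141, -0.0, -0.001]
ft_force: [0.1, -0.5, -4.0]
width: 0.0303
grip_force: 59.9
```

```bash
python3 -c "
from h import *
ee()"
```

```text
[ 0.5847 -0.1936  0.1623] [1. 0.] 0.03034311879583798 [ 0.39  0.5  -0.22  1.67  0.13  0.99 -1.45]
```

Down by 0.088, slowly at the end, then release with limited opening.

Emit:
play_rows([
  {"dp":[0,0,0.12],"twist":0,"claw":0.2},
  {"dp":[0,0,0.25],"twist":0,"claw":0.2},
  {"dp":[0,0,0.35],"twist":0,"claw":0.2},
  {"dp":[0,0,0.4],"twist":0,"claw":0.2},
  {"dp":[0,0,0.42],"twist":0,"claw":0.2},
  {"dp":[0,0,0.435],"twist":0,"claw":0.2},
  {"dp":[0,0,0.445],"twist":0,"claw":0.2},
  {"dp":[0,0,0.445],"twist":0,"claw":0.2},
  {"dp":[0,0,0.445],"twist":0,"claw":0.2},
])

```text
time: 12.72
eef_pos: [0.5844, -0.194, 0.0743]
eef_rot: [3.141, -0.001, 0.002]
ft_force: [0.5, -0.7, -4.0]
width: 0.0308
grip_force: 59.9
```

Emit:
play_rows([
  {"dp":[0,0,0.01],"twist":0,"claw":0.2},
  {"dp":[0,0,0.01],"twist":0,"claw":0.2},
  {"dp":[0,0,0.01],"twist":0,"claw":0.6},
  {"dp":[0,0,0.01],"twist":0,"claw":0.6},
  {"dp":[0,0,0.01],"twist":0,"claw":0.6},
  {"dp":[0,0,-0.1],"twist":0,"claw":0.6},
  {"dp":[0,0,-0.3],"twist":0,"claw":0.6},
  {"dp":[0,0,-0.5],"twist":0,"claw":0.6},
  {"dp":[0,0,-0.7],"twist":0,"claw":0.6},
  {"dp":[0,0,-0.85],"twist":0,"claw":0.6},
])

```text
time: 13.55
eef_pos: [0.5844, -0.1939, 0.2468]
eef_rot: [3.141, -0.0, 0.004]
ft_force: [1.0, -1.6, -2.3]
width: 0.0509
grip_force: 0.0
```

```bash
python3 -c "
from h import *
ee()
im,d,W=cloud('wrist')
p=W[(np.hypot(W[...,0]-.583,W[...,1]+.193)<.03)&(W[...,2]>.13)&(W[...,2]<.15)];print(len(p),np.percentile(p,[1,50,99],axis=0).round(4).tolist())
"
```

```text
[ 0.5844 -0.1939  0.2468] [ 1. -0.] 0.050934231442573995 [ 0.39  0.42 -0.23  1.56  0.1   1.17 -1.43]
195 [[0.5761, -0.199, 0.1307], [0.5832, -0.193, 0.1371], [0.5882, -0.187, 0.1409]]
```

Emit:
play_rows([
  {"dp":[-0.15,0.15,0],"twist":-0.15,"claw":0.6},
  {"dp":[-0.3,0.3,0],"twist":-0.3,"claw":0.6},
  {"dp":[-0.45,0.45,0],"twist":-0.45,"claw":0.6},
  {"dp":[-0.6,0.6,0],"twist":-0.6,"claw":0.6},
  {"dp":[-0.67,0.67,0],"twist":-0.75,"claw":0.6},
  {"dp":[-0.67,0.67,0],"twist":-0.9,"claw":0.6},
  {"dp":[-0.67,0.67,0],"twist":-1,"claw":0.6},
  {"dp":[-0.67,0.67,0],"twist":-1,"claw":0.6},
])

```text
time: 14.27
eef_pos: [0.4491, -0.3284, 0.2429]
eef_rot: [-2.901, -1.205, 0.0]
ft_force: [0.2, 0.0, -3.4]
width: 0.0512
grip_force: 0.0
```

Emit:
play_rows([
  {"dp":[0,0,0],"twist":-0.15,"claw":0.6},
  {"dp":[0,0,0],"twist":-0.3,"claw":0.6},
  {"dp":[0,0,0],"twist":-0.45,"claw":0.6},
  {"dp":[0,0,0],"twist":-0.6,"claw":0.6},
  {"dp":[0,0,0],"twist":-0.65,"claw":0.6},
  {"dp":[0,0,0],"twist":-0.65,"claw":0.6},
  {"dp":[0,0,0],"twist":-0.65,"claw":0.6},
])

```text
time: 14.85
eef_pos: [0.4499, -0.3275, 0.243]
eef_rot: [-2.508, -1.891, -0.0]
ft_force: [0.7, -0.4, -2.7]
width: 0.0511
grip_force: 0.0
```

```bash
python3 - <<'E'
from h import *
ee()
im,d,W=cloud('wrist');save('w5.png',im)
im2,_,W2=cloud('top')
for w in(W,W2):
    p=w[(np.hypot(w[...,0]-.45,w[...,1]+.328)<.04)]
    for z in (.06,.09,.1,.112,.118,.124,.13,.136,.142,.15,.16):
        q=p[(p[:,2]>=z)&(p[:,2]<z+.006)]
        if len(q)>5:print(z,len(q),np.percentile(q,[1,50,99],axis=0).round(4).tolist())
E
```

```text
[ 0.4499 -0.3275  0.243 ] [0.275 0.961] 0.05105854221878754 [ 0.87  0.36 -0.45  1.7   0.17  1.13  0.09]
0.06 32 [[0.4289, -0.3146, 0.0601], [0.4591, -0.2996, 0.0629], [0.4786, -0.2974, 0.0658]]
0.09 134 [[0.4222, -0.3511, 0.0904], [0.4557, -0.3042, 0.0947], [0.4807, -0.2974, 0.096]]
0.1 307 [[0.4239, -0.3531, 0.1], [0.4592, -0.3103, 0.1031], [0.4785, -0.2998, 0.1059]]
0.112 686 [[0.4299, -0.3468, 0.1121], [0.4581, -0.3169, 0.1136], [0.4727, -0.3061, 0.1169]]
0.118 20 [[0.441, -0.325, 0.1206], [0.4547, -0.3143, 0.1227], [0.4652, -0.3124, 0.124]]
0.124 49 [[0.4381, -0.3332, 0.1241], [0.4561, -0.3159, 0.1264], [0.4658, -0.312, 0.1299]]
0.13 620 [[0.4363, -0.3411, 0.1303], [0.4507, -0.3246, 0.1354], [0.4648, -0.3127, 0.136]]
0.136 295 [[0.4373, -0.3396, 0.136], [0.4529, -0.3257, 0.1364], [0.464, -0.3138, 0.1396]]
0.142 7 [[0.4491, -0.3265, 0.1425], [0.4508, -0.3255, 0.1453], [0.4521, -0.3251, 0.1478]]
0.15 15 [[0.4481, -0.3271, 0.1507], [0.4507, -0.3257, 0.1538], [0.4521, -0.3253, 0.1557]]
0.16 188 [[0.4381, -0.3659, 0.1603], [0.4439, -0.3494, 0.1637], [0.4509, -0.3273, 0.1659]]
0.06 13 [[0.4293, -0.3165, 0.0601], [0.4541, -0.2992, 0.0625], [0.481, -0.2962, 0.0648]]
0.09 21 [[0.4229, -0.33, 0.0905], [0.4544, -0.302, 0.0936], [0.4811, -0.2968, 0.0957]]
0.1 59 [[0.4256, -0.351, 0.1002], [0.4522, -0.3105, 0.1028], [0.4809, -0.2986, 0.1059]]
0.112 129 [[0.4309, -0.3482, 0.1121], [0.457, -0.3185, 0.1145], [0.4736, -0.3024, 0.1178]]
0.118 9 [[0.436, -0.3286, 0.1181], [0.4476, -0.3128, 0.1182], [0.4618, -0.3108, 0.1234]]
0.124 9 [[0.4433, -0.3241, 0.1242], [0.4548, -0.314, 0.1268], [0.4663, -0.3115, 0.1298]]
0.13 55 [[0.4386, -0.3379, 0.1307], [0.4502, -0.3226, 0.1349], [0.4664, -0.3117, 0.1359]]
0.136 70 [[0.4387, -0.3396, 0.136], [0.4548, -0.3269, 0.1373], [0.4649, -0.3129, 0.14]]
0.16 10 [[0.4442, -0.3527, 0.1603], [0.4485, -0.3333, 0.164], [0.4507, -0.3275, 0.1659]]
```

View pics/w5.png

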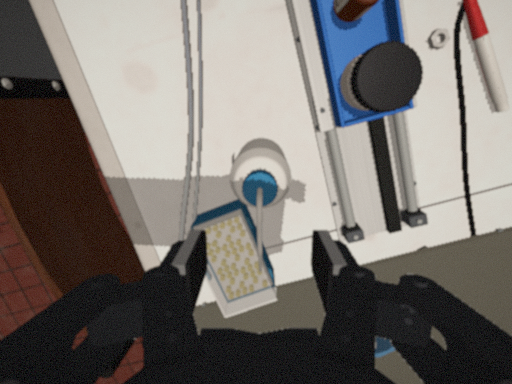

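Emit:
play_rows([
  {"dp":[0,0.005,0.15],"twist":0,"claw":0.6},
  {"dp":[0,0.005,0.3],"twist":0,"claw":0.6},
  {"dp":[0,0.005,0.45],"twist":0,"claw":0.6},
  {"dp":[0,0.005,0.56],"twist":0,"claw":0.6},
  {"dp":[0,0.005,0.6],"twist":0,"claw":0.6},
  {"dp":[0,0.005,0.625],"twist":0,"claw":0.6},
  {"dp":[0,0.005,0.625],"twist":0,"claw":0.6},
  {"dp":[0,0.005,0.625],"twist":0,"claw":0.6},
])

```text
time: 15.62
eef_pos: [0.4515, -0.3284, 0.1195]
eef_rot: [2.504, 1.894, 0.001]
ft_force: [0.5, -0.4, -3.1]
width: 0.0514
grip_force: 0.0
```

Emit:
play_rows([
  {"dp":[0,0,0.015],"twist":0,"claw":0.6},
  {"dp":[0,0,0.015],"twist":0,"claw":0.6},
  {"dp":[0,0,0.015],"twist":0,"claw":0.15},
  {"dp":[0,0,0.015],"twist":0,"claw":0.15},
  {"dp":[0,0,0.015],"twist":0,"claw":0.15},
  {"dp":[0,0,0.015],"twist":0,"claw":0.15},
  {"dp":[0,0,0.015],"twist":0,"claw":0.15},
  {"dp":[0,0,0.015],"twist":0,"claw":0.15},
])

```text
time: 16.28
eef_pos: [0.4516, -0.3288, 0.1169]
eef_rot: [2.503, 1.894, 0.001]
ft_force: [-1.2, -0.2, 8.2]
width: 0.0301
grip_force: 53.5
```

Emit:
play_rows([
  {"dp":[0,0,-0.05],"twist":0,"claw":0.15},
  {"dp":[0,0,-0.12],"twist":0,"claw":0.15},
  {"dp":[0,0,-0.2],"twist":0,"claw":0.15},
  {"dp":[0,0,-0.3],"twist":0,"claw":0.15},
  {"dp":[0,0,-0.4],"twist":0,"claw":0.15},
  {"dp":[0,0,-0.5],"twist":0,"claw":0.15},
  {"dp":[0,0,-0.6],"twist":0,"claw":0.15},
  {"dp":[0,0,-0.65],"twist":0,"claw":0.15},
  {"dp":[0,0,-0.65],"twist":0,"claw":0.15},
])

```text
time: 17.03
eef_pos: [0.4517, -0.3284, 0.2478]
eef_rot: [2.502, 1.894, 0.002]
ft_force: [0.3, 0.6, -6.4]
width: 0.0286
grip_force: 63.4
```

```bash
python3 - <<'E'
from h import *
ee()
a,d,W=cloud('wrist');b,_,_=cloud('scene')
save("g2.png",np.hstack([cv2.resize(a,(400,300)),cv2.resize(b[60:360,110:510],(400,300))]))
p=W[(np.hypot(W[...,0]-.45,W[...,1]+.328)<.04)&(W[...,2]>.1)&(W[...,2]<.31)]
for z in np.arange(.15,.3,.01):
    q=p[(p[:,2]>=z)&(p[:,2]<z+.01)]
    if len(q)>5:print(z.round(3),len(q),np.percentile(q,[1,50,99],axis=0).round(4).tolist())
E
```

```text
[ 0.4517 -0.3284  0.2478] [0.272 0.962] 0.028569959122014287 [ 0.87  0.35 -0.45  1.69  0.17  1.13  0.1 ]
0.15 114 [[0.4291, -0.314, 0.1502], [0.4572, -0.2986, 0.1553], [0.477, -0.2961, 0.1597]]
0.16 145 [[0.423, -0.3132, 0.1603], [0.4551, -0.2986, 0.1654], [0.4768, -0.2962, 0.1699]]
0.17 179 [[0.4227, -0.3153, 0.1701], [0.4523, -0.3, 0.1752], [0.4778, -0.2964, 0.1798]]
0.18 213 [[0.4229, -0.315, 0.1803], [0.4534, -0.3, 0.1848], [0.4778, -0.2965, 0.1896]]
0.19 238 [[0.4232, -0.3158, 0.1902], [0.454, -0.3, 0.1952], [0.4783, -0.2967, 0.1999]]
0.2 230 [[0.4305, -0.3155, 0.2003], [0.4576, -0.2993, 0.2051], [0.4784, -0.2969, 0.2098]]
0.21 279 [[0.4308, -0.3153, 0.2103], [0.4576, -0.2994, 0.2151], [0.4785, -0.297, 0.2199]]
0.22 1004 [[0.4238, -0.3356, 0.2205], [0.4586, -0.3036, 0.2262], [0.4802, -0.2974, 0.2299]]
0.23 1517 [[0.4265, -0.331, 0.2301], [0.4578, -0.307, 0.2358], [0.4778, -0.3002, 0.2399]]
0.24 1774 [[0.4335, -0.3258, 0.2401], [0.4554, -0.3126, 0.2426], [0.4728, -0.3044, 0.2466]]
0.25 803 [[0.428, -0.3284, 0.2503], [0.455, -0.3148, 0.2558], [0.4789, -0.3118, 0.2599]]
0.26 3728 [[0.4284, -0.3408, 0.2603], [0.4533, -0.3243, 0.2646], [0.4789, -0.3121, 0.2696]]
0.27 989 [[0.427, -0.3407, 0.2701], [0.4525, -0.3224, 0.2749], [0.48, -0.3116, 0.2799]]
0.28 1526 [[0.424, -0.3418, 0.2802], [0.4527, -0.3255, 0.285], [0.4824, -0.3094, 0.2899]]
0.29 2533 [[0.4178, -0.3389, 0.2901], [0.4507, -0.3213, 0.295], [0.489, -0.3054, 0.2999]]
```

View pics/g2.png

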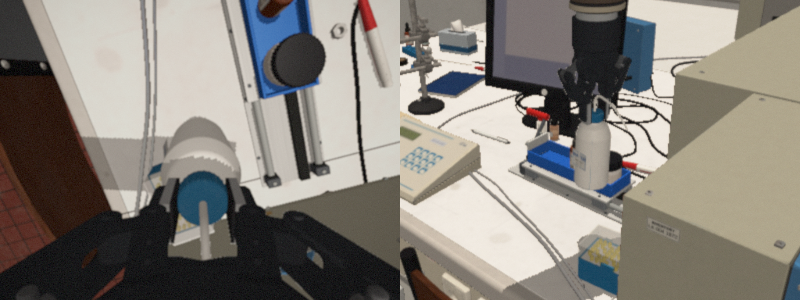

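Emit:
play_rows([
  {"dp":[0.12,-0.035,0],"twist":0,"claw":0.15},
  {"dp":[0.28,-0.08,0],"twist":0,"claw":0.15},
  {"dp":[0.44,-0.126,0],"twist":0,"claw":0.15},
  {"dp":[0.6,-0.172,0],"twist":0,"claw":0.15},
  {"dp":[0.76,-0.217,0],"twist":0,"claw":0.15},
  {"dp":[0.9,-0.257,0],"twist":0,"claw":0.15},
  {"dp":[0.961,-0.275,0],"twist":0,"claw":0.15},
  {"dp":[0.961,-0.275,0],"twist":0,"claw":0.15},
])

```text
time: 17.8
eef_pos: [0.4492, -0.1241, 0.2442]
eef_rot: [-2.498, -1.901, 0.001]
ft_force: [-0.6, -0.8, -5.5]
width: 0.0285
grip_force: 62.6
```

Emit:
play_rows([
  {"dp":[0.04,0.1,0],"twist":0,"claw":0.15},
  {"dp":[0.08,0.22,0],"twist":0,"claw":0.15},
  {"dp":[0.12,0.34,0],"twist":0,"claw":0.15},
  {"dp":[0.16,0.46,0],"twist":0,"claw":0.15},
  {"dp":[0.2,0.56,0],"twist":0,"claw":0.15},
  {"dp":[0.218,0.616,0],"twist":0,"claw":0.15},
  {"dp":[0.218,0.616,0],"twist":0,"claw":0.15},
  {"dp":[0.218,0.616,0],"twist":0,"claw":0.15},
])

```text
time: 18.47
eef_pos: [0.5798, -0.1204, 0.2435]
eef_rot: [-2.504, -1.894, 0.003]
ft_force: [0.1, -0.9, -5.5]
width: 0.0289
grip_force: 62.0
```

```bash
python3 - <<'E'
from h import *
ee()
for n in('wrist','scene','top'):
    im,d,W=cloud(n)
    hsv=cv2.cvtColor(im,cv2.COLOR_RGB2HSV)
    b=(hsv[...,0]>98)&(hsv[...,0]<128)&(hsv[...,1]>130)&(W[...,2]>.060)&(W[...,2]<.07)&(abs(W[...,0]-.58)<.06)&(W[...,1]<-.06)&(W[...,1]>-.32)
    p=W[b]
    for k,m in(("near",p[:,0]<.56),("far",p[:,0]>.605)):
        q=p[m&(p[:,1]<-.09)]
        if len(q)>9: print(n,k,len(q),np.percentile(q[:,:2],[5,50,95],axis=0).round(4).tolist(),np.polyfit(q[:,1],q[:,0],1).round(4))
    q=p[(abs(p[:,0]-.58)<.025)]
    if len(q)>9:print(n,'ends',np.percentile(q[:,1],[2,98]).round(4))
im,d,W=cloud('wrist')
p=W[(np.hypot(W[...,0]-.582,W[...,1]+.119)<.04)&(W[...,2]>.15)&(W[...,2]<.2)];print(np.percentile(p,[1,50,99],axis=0).round(4).tolist())
E
```

```text
[ 0.5798 -0.1204  0.2435] [0.272 0.962] 0.028869399178535503 [ 0.49  0.43 -0.54  1.6   0.23  1.18 -0.37]
wrist near 92 [[0.5453, -0.3032], [0.5478, -0.2865], [0.5501, -0.0921]] [0.0106 0.5502]
wrist far 206 [[0.6156, -0.2031], [0.617, -0.1293], [0.6183, -0.0941]] [0.0093 0.6182]
scene near 238 [[0.5433, -0.3056], [0.5456, -0.2022], [0.5498, -0.105]] [0.0058 0.5471]
scene far 70 [[0.609, -0.3069], [0.6153, -0.2012], [0.6184, -0.0983]] [0.0171 0.6185]
scene ends [-0.3086 -0.0785]
[[0.5499, -0.107, 0.1506], [0.5812, -0.0919, 0.1795], [0.6048, -0.0887, 0.1996]]
```

Emit:
play_rows([
  {"dp":[0.006,0.022,0.08],"twist":0,"claw":0.15},
  {"dp":[0.006,0.022,0.16],"twist":0,"claw":0.15},
  {"dp":[0.006,0.022,0.22],"twist":0,"claw":0.15},
  {"dp":[0.006,0.022,0.27],"twist":0,"claw":0.15},
  {"dp":[0.006,0.022,0.3],"twist":0,"claw":0.15},
  {"dp":[0.006,0.022,0.33],"twist":0,"claw":0.15},
  {"dp":[0.006,0.022,0.35],"twist":0,"claw":0.15},
  {"dp":[0.006,0.022,0.35],"twist":0,"claw":0.15},
])

```text
time: 19.33
eef_pos: [0.5847, -0.1198, 0.1748]
eef_rot: [-2.505, -1.895, 0.001]
ft_force: [-0.1, -0.6, -4.3]
width: 0.0286
grip_force: 62.0
```

Emit:
play_rows([
  {"dp":[0,0,0.02],"twist":0,"claw":0.15},
  {"dp":[0,0,0.04],"twist":0,"claw":0.15},
  {"dp":[0,0,0.06],"twist":0,"claw":0.15},
  {"dp":[0,0,0.07],"twist":0,"claw":0.15},
  {"dp":[0,0,0.08],"twist":0,"claw":0.15},
  {"dp":[0,0,0.08],"twist":0,"claw":0.15},
])

```text
time: 19.83
eef_pos: [0.5853, -0.1195, 0.1601]
eef_rot: [2.505, 1.895, 0.001]
ft_force: [-2.6, -0.5, 2.3]
width: 0.0283
grip_force: 63.6
```

Emit:
play_rows([
  {"dp":[0,0,0],"twist":0,"claw":0.25},
  {"dp":[0,0,0],"twist":0,"claw":0.45},
  {"dp":[0,0,0],"twist":0,"claw":0.65},
  {"dp":[0,0,0],"twist":0,"claw":0.65},
  {"dp":[0,0,-0.1],"twist":0,"claw":0.65},
  {"dp":[0,0,-0.2],"twist":0,"claw":0.65},
  {"dp":[0,0,-0.35],"twist":0,"claw":0.65},
  {"dp":[0,0,-0.5],"twist":0,"claw":0.65},
  {"dp":[0,0,-0.5],"twist":0,"claw":0.65},
])

```text
time: 20.58
eef_pos: [0.5879, -0.1194, 0.2653]
eef_rot: [2.5, 1.892, 0.01]
ft_force: [1.2, 0.2, -1.8]
width: 0.0555
grip_force: 0.0
```

```bash
python3 - <<'E'
from h import *
ee()
a,d,W=cloud('wrist');b,_,_=cloud('scene')
save("g3.png",np.hstack([cv2.resize(a,(400,300)),cv2.resize(b[120:300,150:390],(400,300))]))
p=W[(np.hypot(W[...,0]-.583,W[...,1]+.119)<.04)]
for z in (.1,.12,.13,.14,.15,.16,.166,.172,.178,.184):
    q=p[(p[:,2]>=z)&(p[:,2]<z+.006)]
    if len(q)>5:print(z,len(q),np.percentile(q,[1,50,99],axis=0).round(4).tolist())
E
```

```text
[ 0.5879 -0.1194  0.2653] [0.272 0.962] 0.05546183932072883 [ 0.49  0.42 -0.54  1.56  0.23  1.21 -0.37]
0.1 48 [[0.5535, -0.1073, 0.1002], [0.5858, -0.0921, 0.1022], [0.6087, -0.0877, 0.1059]]
0.12 42 [[0.5707, -0.1127, 0.1206], [0.5934, -0.0907, 0.1232], [0.6096, -0.0877, 0.126]]
0.13 132 [[0.551, -0.1405, 0.1306], [0.5883, -0.0944, 0.1346], [0.6097, -0.0878, 0.136]]
0.14 334 [[0.5532, -0.1422, 0.14], [0.5902, -0.0999, 0.1429], [0.6074, -0.0903, 0.1459]]
0.15 1062 [[0.5574, -0.1398, 0.1501], [0.5867, -0.107, 0.1529], [0.6031, -0.0943, 0.1559]]
0.16 46 [[0.5676, -0.1209, 0.1605], [0.5854, -0.1049, 0.1636], [0.5944, -0.1024, 0.1659]]
0.166 62 [[0.5667, -0.1225, 0.1663], [0.5856, -0.1059, 0.1687], [0.5945, -0.1026, 0.172]]
0.172 1007 [[0.5655, -0.1313, 0.1727], [0.5808, -0.1157, 0.1757], [0.5936, -0.1033, 0.1773]]
0.178 17 [[0.5779, -0.1181, 0.178], [0.5804, -0.1161, 0.1806], [0.5815, -0.1154, 0.1835]]
0.184 11 [[0.5782, -0.1169, 0.1848], [0.58, -0.116, 0.1873], [0.5812, -0.1156, 0.1891]]
```

View pics/g3.png

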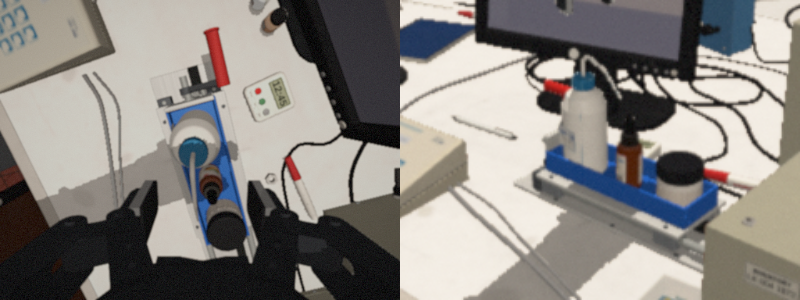

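Right half shows wash bottle, dropper and jar all standing upright in the tray (580,120; 628,150; 683,175); left half shows the red handle parked at (217,57) and clear space beside it. Now go behind the handle to release it.

Emit:
play_rows([
  {"dp":[0.15,0.08,0],"twist":0,"claw":0},
  {"dp":[0.3,0.15,0],"twist":0,"claw":0},
  {"dp":[0.45,0.22,0],"twist":0,"claw":0},
  {"dp":[0.58,0.27,0],"twist":0,"claw":0},
  {"dp":[0.58,0.27,0],"twist":0,"claw":0},
  {"dp":[0.58,0.27,0],"twist":0,"claw":0},
  {"dp":[0.58,0.27,0],"twist":0,"claw":0},
])

```text
time: 21.27
eef_pos: [0.6678, -0.0233, 0.2574]
eef_rot: [-2.504, -1.895, 0.004]
ft_force: [-0.2, -1.0, -2.7]
width: -0.0004
grip_force: 0.0
```

```bash
python3 - <<'E'
from h import *
ee()
im,W=scan('t6')
im,d,W=cloud('top')
for z0,z1 in((.1,.2),(.2,.3),(.3,.45)):
    p=W[(W[...,1]>-.1)&(W[...,1]<.1)&(W[...,0]>.66)&(W[...,2]>z0)&(W[...,2]<z1)]; print(z0,len(p),np.percentile(p[:,0],[0,5,50]).round(3) if len(p) else 0)
a=np.load('top0.npz')['W']
for z0 in(.1,.15,.2,.25,.3,.35,.4):
  for y0 in(-.1,-.05,0,.05):
    p=a[(a[...,1]>y0)&(a[...,1]<y0+.05)&(a[...,0]>.6)&(a[...,2]>z0)&(a[...,2]<z0+.05)]
    if len(p)>5: print(z0,y0,p[:,0].min().round(3),end='; ')
E
```

```text
[ 0.6678 -0.0233  0.2574] [0.272 0.962] -0.0004461807232956412 [ 0.28  0.55 -0.53  1.38  0.28  1.29 -0.54]
rim 123 [[0.5451, -0.3051, 0.0561], [0.5476, -0.2551, 0.0648], [0.6168, -0.174, 0.0688]]
red 0 0
0.1 19 [0.756 0.758 0.76 ]
0.2 130 [0.762 0.764 0.772]
0.3 974 [0.746 0.758 0.79 ]
0.1 -0.1 0.731; 0.1 -0.05 0.721; 0.1 0 0.711; 0.1 0.05 0.7; 0.15 -0.1 0.745; 0.15 -0.05 0.735; 0.15 0 0.723; 0.15 0.05 0.714; 0.2 -0.1 0.753; 0.2 -0.05 0.743; 0.2 0 0.732; 0.2 0.05 0.72; 0.25 -0.1 0.761; 0.25 -0.05 0.75; 0.25 0 0.739; 0.25 0.05 0.73; 0.3 -0.1 0.77; 0.3 -0.05 0.758; 0.3 0 0.748; 0.3 0.05 0.737; 0.35 -0.1 0.776; 0.35 -0.05 0.766; 0.35 0 0.755; 0.35 0.05 0.745; 0.4 -0.1 0.779; 0.4 -0.05 0.768; 0.4 0 0.757; 0.4 0.05 0.747;
```

Emit:
play_rows([
  {"dp":[0,0,0.12],"twist":0,"claw":0},
  {"dp":[0,0,0.25],"twist":0,"claw":0},
  {"dp":[0,0,0.38],"twist":0,"claw":0},
  {"dp":[0,0,0.5],"twist":0,"claw":0},
  {"dp":[0,0,0.6],"twist":0,"claw":0},
  {"dp":[0,0,0.68],"twist":0,"claw":0},
  {"dp":[0,0,0.74],"twist":0,"claw":0},
  {"dp":[0,0,0.74],"twist":0,"claw":0},
  {"dp":[0,0,0.74],"twist":0,"claw":0},
])

```text
time: 22.12
eef_pos: [0.6682, -0.0236, 0.1113]
eef_rot: [-2.506, -1.894, 0.001]
ft_force: [0.4, -0.4, -2.2]
width: -0.0003
grip_force: 0.0
```

Emit:
play_rows([
  {"dp":[-0.015,-0.05,0],"twist":0,"claw":0},
  {"dp":[-0.028,-0.1,0],"twist":0,"claw":0},
  {"dp":[-0.042,-0.15,0],"twist":0,"claw":0},
  {"dp":[-0.056,-0.2,0],"twist":0,"claw":0},
  {"dp":[-0.07,-0.25,0],"twist":0,"claw":0},
  {"dp":[-0.085,-0.3,0],"twist":0,"claw":0},
  {"dp":[-0.095,-0.33,0],"twist":0,"claw":0},
  {"dp":[-0.1,-0.35,0],"twist":0,"claw":0},
  {"dp":[-0.1,-0.35,0],"twist":0,"claw":0},
])

```text
time: 22.87
eef_pos: [0.6139, -0.0216, 0.1272]
eef_rot: [2.487, 1.879, 0.053]
ft_force: [18.1, -3.2, 63.1]
width: -0.0001
grip_force: 30.8
```

```bash
python3 - <<'E'
from h import *
ee()
im,d,W=cloud('wrist');save("x.png",im)
b,_,V=cloud('scene')
for I,w in((im,W),(b,V)):
    hsv=cv2.cvtColor(I,cv2.COLOR_RGB2HSV)
    p=w[((hsv[...,0]<6)|(hsv[...,0]>174))&(hsv[...,1]>130)&(w[...,2]>.09)&(w[...,2]<.15)&(w[...,0]>.5)&(w[...,0]<.68)&(w[...,1]>-.12)]
    print(len(p),np.percentile(p,[1,50,99],axis=0).round(4).tolist() if len(p) else 0)
E
```

```text
[ 0.6139 -0.0216  0.1272] [0.273 0.962] -5.524965958184966e-05 [ 0.3   0.55 -0.52  1.73  0.34  0.91 -0.63]
1414 [[0.5919, -0.0622, 0.1257], [0.5999, -0.0085, 0.1363], [0.6074, -0.0012, 0.1419]]
143 [[0.5881, -0.0669, 0.1253], [0.5933, -0.0387, 0.1349], [0.6025, -0.0048, 0.1402]]
```

Emit:
play_rows([
  {"dp":[0,0,-0.02],"twist":0,"claw":0},
  {"dp":[0,0,-0.04],"twist":0,"claw":0},
  {"dp":[0,0,-0.06],"twist":0,"claw":0},
  {"dp":[0,0,-0.06],"twist":0,"claw":0},
])

```text
time: 23.3
eef_pos: [0.5964, -0.0232, 0.1253]
eef_rot: [2.504, 1.894, 0.003]
ft_force: [-0.0, -0.5, -3.5]
width: 0.0002
grip_force: 0.0
```

```bash
python3 - <<'E'
from h import *
ee();print(observe()["ft_force"])
im,d,W=cloud('wrist')
b,_,V=cloud('scene')
save("g4.png",np.hstack([cv2.resize(im,(400,300)),cv2.resize(b[140:230,180:300],(400,300))]))
for I,w in((im,W),(b,V)):
    hsv=cv2.cvtColor(I,cv2.COLOR_RGB2HSV)
    p=w[((hsv[...,0]<6)|(hsv[...,0]>174))&(hsv[...,1]>130)&(w[...,2]>.09)&(w[...,2]<.15)&(w[...,0]>.5)&(w[...,0]<.68)&(w[...,1]>-.12)]
    print(len(p),np.percentile(p,[1,50,99],axis=0).round(4).tolist() if len(p) else 0)
E
```

```text
[ 0.5964 -0.0232  0.1253] [0.272 0.962] 0.00015998417281805731 [ 0.31  0.55 -0.52  1.74  0.33  0.94 -0.62]
[-0.02937423 -0.53531081 -3.4625433 ]
1534 [[0.5356, -0.0485, 0.1154], [0.5439, -0.0121, 0.1242], [0.5499, -0.0013, 0.1272]]
127 [[0.5316, -0.0659, 0.1126], [0.5355, -0.0384, 0.1218], [0.542, -0.0046, 0.1271]]
```

View pics/g4.png

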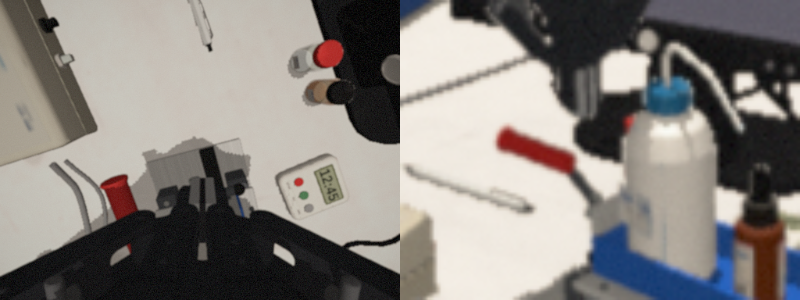

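Handle at (120,200) left half, lying toward the robot again: released, bottles unmoved. Now go round to the handle's left end.

Emit:
play_rows([
  {"dp":[0,0,-0.15],"twist":0,"claw":0},
  {"dp":[0,0,-0.3],"twist":0,"claw":0},
  {"dp":[0.1,-0.1,-0.35],"twist":-0.1,"claw":0},
  {"dp":[0.211,-0.2,-0.35],"twist":-0.25,"claw":0},
  {"dp":[0.211,-0.356,-0.35],"twist":-0.35,"claw":0},
  {"dp":[0.211,-0.356,-0.35],"twist":-0.35,"claw":0},
  {"dp":[0.211,-0.356,-0.2],"twist":-0.35,"claw":0},
  {"dp":[0.211,-0.356,0.0],"twist":-0.35,"claw":0},
  {"dp":[0.211,-0.356,0.06],"twist":-0.35,"claw":0},
  {"dp":[0.211,-0.356,0.06],"twist":-0.35,"claw":0},
])

```text
time: 24.23
eef_pos: [0.5356, 0.036, 0.1078]
eef_rot: [-2.219, -2.217, 0.01]
ft_force: [-0.4, -0.7, -2.8]
width: 0.0003
grip_force: 0.0
```

```bash
python3 - <<'E'
from h import *
ee()
E
```

```text
[0.5356 0.036  0.1078] [0.001 1.   ] 0.0002833860400264371 [ 0.27  0.51 -0.6   1.89  0.37  0.86 -0.52]
```

Emit:
play_rows([
  {"dp":[-0.04,0.01,0],"twist":0,"claw":0},
  {"dp":[-0.08,0.01,0],"twist":0,"claw":0},
  {"dp":[-0.1,0.01,0],"twist":0,"claw":0},
  {"dp":[-0.12,0.01,0],"twist":0,"claw":0},
  {"dp":[-0.14,0.01,0],"twist":0,"claw":0},
  {"dp":[-0.16,0.01,0],"twist":0,"claw":0},
  {"dp":[-0.18,0.01,0],"twist":0,"claw":0},
  {"dp":[-0.2,0.01,0],"twist":0,"claw":0},
  {"dp":[-0.22,0.01,0],"twist":0,"claw":0},
  {"dp":[-0.24,0.01,0],"twist":0,"claw":0},
])

```text
time: 25.07
eef_pos: [0.5406, -0.0113, 0.1113]
eef_rot: [2.222, 2.221, -0.0]
ft_force: [-0.2, 0.6, -1.8]
width: 0.0
grip_force: 0.3
```

Emit:
play_rows([
  {"dp":[-0.02,0,0],"twist":0,"claw":0},
  {"dp":[-0.04,0,0],"twist":0,"claw":0},
  {"dp":[-0.06,0,0],"twist":0,"claw":0},
  {"dp":[-0.08,0,0],"twist":0,"claw":0},
  {"dp":[-0.1,0,0],"twist":0,"claw":0},
  {"dp":[-0.12,0,0],"twist":0,"claw":0},
  {"dp":[-0.14,0,0],"twist":0,"claw":0},
  {"dp":[-0.16,0,0],"twist":0,"claw":0},
  {"dp":[-0.18,0,0],"twist":0,"claw":0},
  {"dp":[-0.2,0,0],"twist":0,"claw":0},
])

```text
time: 25.9
eef_pos: [0.5406, -0.0514, 0.1113]
eef_rot: [-2.222, -2.221, 0.0]
ft_force: [-0.9, 0.5, -2.6]
width: -0.0001
grip_force: 0.4
```

```bash
python3 - <<'E'
from h import *
ee()
b,_,w=cloud('scene')
hsv=cv2.cvtColor(b,cv2.COLOR_RGB2HSV)
p=w[((hsv[...,0]<6)|(hsv[...,0]>174))&(hsv[...,1]>130)&(w[...,2]>.09)&(w[...,2]<.15)&(w[...,0]>.5)&(w[...,0]<.68)&(w[...,1]>-.2)]
print(len(p),np.percentile(p,[1,50,99],axis=0).round(4).tolist() if len(p) else 0)
E
```

```text
[ 0.5406 -0.0514  0.1113] [0. 1.] -0.0001250166658258411 [ 0.43  0.51 -0.6   1.88  0.37  0.87 -0.35]
148 [[0.5306, -0.1249, 0.1132], [0.5344, -0.0986, 0.1226], [0.5444, -0.0622, 0.1275]]
```

Emit:
play_rows([
  {"dp":[-0.02,0,0],"twist":0,"claw":0},
  {"dp":[-0.04,0,0],"twist":0,"claw":0},
  {"dp":[-0.06,0,0],"twist":0,"claw":0},
  {"dp":[-0.075,0,0],"twist":0,"claw":0},
  {"dp":[-0.09,0,0],"twist":0,"claw":0},
  {"dp":[-0.105,0,0],"twist":0,"claw":0},
  {"dp":[-0.12,0,0],"twist":0,"claw":0},
  {"dp":[-0.135,0,0],"twist":0,"claw":0},
  {"dp":[-0.15,0,0],"twist":0,"claw":0},
  {"dp":[-0.16,0,0],"twist":0,"claw":0},
])

```text
time: 26.78
eef_pos: [0.5406, -0.0836, 0.1113]
eef_rot: [2.222, 2.221, -0.0]
ft_force: [0.1, 0.5, -1.8]
width: -0.0003
grip_force: 0.4
```

Emit:
play_rows([
  {"dp":[-0.01,0,0],"twist":0,"claw":0},
  {"dp":[-0.02,0,0],"twist":0,"claw":0},
  {"dp":[-0.03,0,0],"twist":0,"claw":0},
  {"dp":[-0.04,0,0],"twist":0,"claw":0},
  {"dp":[-0.05,0,0],"twist":0,"claw":0},
  {"dp":[-0.06,0,0],"twist":0,"claw":0},
  {"dp":[-0.07,0,0],"twist":0,"claw":0},
  {"dp":[-0.08,0,0],"twist":0,"claw":0},
])

```text
time: 27.45
eef_pos: [0.5406, -0.0992, 0.1113]
eef_rot: [-2.222, -2.221, 0.0]
ft_force: [-0.4, 0.4, -2.1]
width: -0.0002
grip_force: 0.3
```

Emit:
play_rows([
  {"dp":[-0.01,0,0],"twist":0,"claw":0},
  {"dp":[-0.02,0,0],"twist":0,"claw":0},
  {"dp":[-0.03,0,0],"twist":0,"claw":0},
  {"dp":[-0.04,0,0],"twist":0,"claw":0},
  {"dp":[-0.05,0,0],"twist":0,"claw":0},
  {"dp":[-0.06,0,0],"twist":0,"claw":0},
])

```text
time: 27.95
eef_pos: [0.5406, -0.1113, 0.1113]
eef_rot: [2.222, 2.221, -0.0]
ft_force: [0.3, 0.0, -3.0]
width: -0.0002
grip_force: 0.3
```

Emit:
play_rows([
  {"dp":[-0.01,0,0],"twist":0,"claw":0},
  {"dp":[-0.02,0,0],"twist":0,"claw":0},
  {"dp":[-0.03,0,0],"twist":0,"claw":0},
  {"dp":[-0.035,0,0],"twist":0,"claw":0},
  {"dp":[-0.035,0,0],"twist":0,"claw":0},
])

```text
time: 28.37
eef_pos: [0.5407, -0.1185, 0.1113]
eef_rot: [2.222, 2.22, -0.0]
ft_force: [-0.3, -0.2, -2.7]
width: -0.0002
grip_force: 0.0
```

```bash
python3 - <<'E'
from h import *
b,_,w=cloud('scene'); 
hsv=cv2.cvtColor(b,cv2.COLOR_RGB2HSV)
p=w[((hsv[...,0]<6)|(hsv[...,0]>174))&(hsv[...,1]>130)&(w[...,2]>.09)&(w[...,2]<.15)&(w[...,0]>.5)&(w[...,0]<.68)&(w[...,1]>-.25)]
print(len(p),np.percentile(p,[1,50,99],axis=0).round(4).tolist())
E
```

```text
164 [[0.5303, -0.1926, 0.1133], [0.5339, -0.1632, 0.1228], [0.5407, -0.1295, 0.1274]]
```

Emit:
play_rows([
  {"dp":[-0.01,0,0],"twist":0,"claw":0},
  {"dp":[-0.02,0,0],"twist":0,"claw":0},
  {"dp":[-0.03,0,0],"twist":0,"claw":0},
  {"dp":[-0.04,0,0],"twist":0,"claw":0},
  {"dp":[-0.04,0,0],"twist":0,"claw":0},
])

```text
time: 28.83
eef_pos: [0.5406, -0.1216, 0.1115]
eef_rot: [-2.216, -2.222, -0.006]
ft_force: [-1.7, 12.1, -0.3]
width: -0.0003
grip_force: 6.8
```

Emit:
play_rows([
  {"dp":[0.05,0,0],"twist":0,"claw":0},
  {"dp":[0.1,0,0],"twist":0,"claw":0},
  {"dp":[0.1,-0.1,-0.2],"twist":0,"claw":0},
  {"dp":[0.1,-0.2,-0.3],"twist":0,"claw":0},
  {"dp":[0,-0.33,-0.3],"twist":0,"claw":0},
  {"dp":[-0.16,-0.33,-0.3],"twist":0,"claw":0},
  {"dp":[-0.16,-0.33,-0.1],"twist":0,"claw":0},
  {"dp":[-0.16,-0.33,0.02],"twist":0,"claw":0},
  {"dp":[-0.16,-0.33,0.02],"twist":0,"claw":0},
])

```text
time: 29.58
eef_pos: [0.4715, -0.1583, 0.1037]
eef_rot: [-2.22, -2.216, 0.005]
ft_force: [0.1, -0.7, -2.3]
width: 0.0005
grip_force: 0.0
```

```bash
python3 - <<'E'
from h import *
ee();im,W=scan("t9")
b,_,w=cloud('scene'); 
hsv=cv2.cvtColor(b,cv2.COLOR_RGB2HSV)
p=w[((hsv[...,0]<6)|(hsv[...,0]>174))&(hsv[...,1]>130)&(w[...,2]>.09)&(w[...,2]<.15)&(w[...,0]>.5)&(w[...,0]<.68)&(w[...,1]>-.25)]
print(len(p),np.percentile(p,[1,50,99],axis=0).round(4).tolist())
E
```

```text
[ 0.4715 -0.1583  0.1037] [0.002 1.   ] 0.0004520101847875837 [ 0.67  0.46 -0.59  1.99  0.35  0.81 -0.13]
rim 165 [[0.5443, -0.4338, 0.0556], [0.5471, -0.362, 0.0643], [0.6155, -0.2609, 0.0687]]
red 0 0
173 [[0.5302, -0.1955, 0.1143], [0.534, -0.1662, 0.123], [0.5422, -0.1324, 0.1274]]
```

Emit:
play_rows([
  {"dp":[0,0.1,0],"twist":0,"claw":0},
  {"dp":[0,0.17,0],"twist":0,"claw":0},
  {"dp":[0,0.23,0],"twist":0,"claw":0},
  {"dp":[0,0.29,-0.01],"twist":0,"claw":0},
  {"dp":[0,0.35,-0.03],"twist":0,"claw":0},
  {"dp":[0,0.4,-0.04],"twist":0,"claw":0},
  {"dp":[0,0.45,-0.05],"twist":0,"claw":0},
  {"dp":[0,0.48,-0.05],"twist":0,"claw":0},
  {"dp":[0,0.48,-0.05],"twist":0,"claw":0},
  {"dp":[0,0.48,-0.05],"twist":0,"claw":0},
])

```text
time: 30.52
eef_pos: [0.571, -0.1576, 0.1182]
eef_rot: [2.221, 2.221, 0.001]
ft_force: [0.5, 0.3, -2.4]
width: -0.0002
grip_force: 0.0
```

Emit:
play_rows([
  {"dp":[0,-0.15,0],"twist":0,"claw":0},
  {"dp":[0,-0.3,0],"twist":0,"claw":0},
  {"dp":[0,-0.45,-0.15],"twist":0,"claw":0},
  {"dp":[0,-0.6,-0.35],"twist":0,"claw":0},
  {"dp":[0,-0.7,-0.5],"twist":0,"claw":0},
  {"dp":[0,-0.7,-0.5],"twist":0,"claw":0},
  {"dp":[0,-0.7,-0.5],"twist":0,"claw":0},
])

```text
time: 31.1
eef_pos: [0.4302, -0.1587, 0.2194]
eef_rot: [2.22, 2.216, -0.0]
ft_force: [0.2, -0.6, -1.9]
width: -0.0004
grip_force: 0.0
```

```bash
python3 - <<'E'
from h import *
ee();im,W=scan("t10")
b,_,w=cloud('scene')
save("f.png",np.hstack([cv2.resize(im[90:270,150:420],(400,267)),cv2.resize(b[100:300,130:430],(400,267))]))
E
```

```text
[ 0.4302 -0.1587  0.2194] [0.002 1.   ] -0.00036162122350773013 [ 0.81  0.25 -0.68  1.94  0.19  1.01  0.04]
rim 216 [[0.5443, -0.434, 0.0554], [0.5472, -0.344, 0.0642], [0.6154, -0.2122, 0.0702]]
red 126 [[0.6231, -0.1914, 0.1174], [0.6293, -0.1625, 0.122], [0.6348, -0.1335, 0.1258]]
```

View pics/f.png

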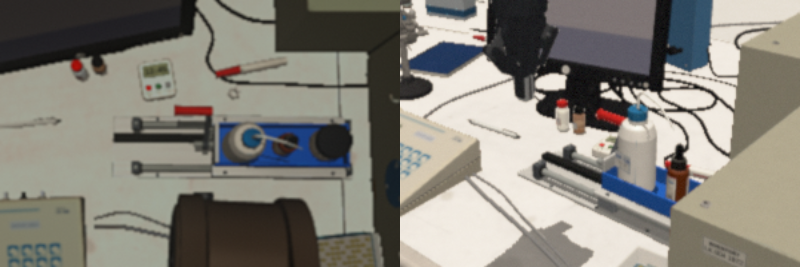

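The handle is down again at (193,111) with the carriage at the right end of its rails. All three things stand upright in the tray, and the timer and pen are where they were.

```bash
python3 -c "
from h import *
print(ctrl.sign_off())"
```

```text
the job is handed in; nothing more can be done
None
```

The job is handed in: the jar, the one dropper bottle present and the wash bottle stand upright in the tray, the carriage is against its end stop, and the stand is snapped down; I don't have the verdict, and while releasing the stand the fingers briefly pushed on the red handle with about 65 N (wrist limit 120 N).

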